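# Start an alloy check on a steel offcut in the bench analyser

## Task

Start an alloy check on the smallest steel offcut (the short plain block without a drilled hole) in the grey bench analyser: set it down flat and upright as it stands now, gently, in the middle of the open sample drawer so that it sits centred over the round measuring window in the drawer floor, and push the drawer fully home. Then press the sprung selector knob on the sloping panel well in, turn it clockwise as far as it goes, to the bar mark, and let go so that it catches there, held part-way down. Leave the two other steel blocks where they lie.

Things in the scene. Friction and masses are not known exactly. Their poses are not given: they have to be found in the camera images.
- coupon: the piece to check: a plain milled steel block, bare metal, no hole, 32 x 50 x 36 mm (along its own x, y, z; 0.3 to 0.6 kg), the smallest of three steel blocks lying on the bench to the right of the analyser. Origin: centre of its underside; z up. Grip it across the 32 mm (its x).
- flat_block: bystander: flat steel block with a small drilled hole, 45 x 75 x 22 mm (x, y, z), origin at the centre of its underside. Leave it.
- long_block: bystander: long steel block with a small drilled hole, 30 x 110 x 36 mm (x, y, z), origin at the centre of its underside. Leave it.
- weld_helmet: bystander, fixed: a black welding helmet on a stand between the blocks and the analyser, about 0.35 m tall and wide; it overhangs the bench from about 0.15 m left to 0.15 m right of this point (y), and from 0.12 m nearer the robot (x) to 0.2 m beyond. Carry things past it on the robot's side, well clear.
- analyser: fixed grey sheet-steel case, 220 deep (x) x 170 wide (y) x 169 mm high at the back. Origin: centre of its underside on the bench; -x is its front, turned roughly to the robot. Front 85 mm high; from its top edge (x = -110, z = 85 mm) the panel slopes back and up, 35 degrees from level, to x = +10, z = 169. Display at the panel's left, knob at its right (y = -36 mm); drawer below the panel.
- drawer (a joint): how far the sample drawer is pulled out, m: 0 = home, limit 0.135, starts at 0.105 to 0.13; 2 N of friction, stays where left. Inside: 100 mm wide, 128 long, floor 16 mm over the bench, walls 43 mm above that floor. Front panel 8 mm thick, 130 wide, top 78 mm over the bench. Unless it is home, an interlock bars the knob from being pressed.
- sample_window (a point): centre of the measuring window, level with the drawer's inner floor: a dark round spot 10 mm across in a 33 mm ring, 54 mm behind the inside of the drawer's front panel, midway between its side walls. Moves with the drawer; x is the way the drawer goes in, y across it to the left, z up.
- drawer_handle (a point): middle of the drawer's bar handle (steel, about 10 mm thick, 90 mm long across the drawer), 35 mm in front of the front panel and 46 mm over the bench. Moves with the drawer; x is the way the drawer goes in.
- selector_grip (a point): on the knob's axis, 34 mm off the panel at rest. z: the axis, out of the panel (35 degrees from vertical, to the front); x: along the wing to the end with the white pointer line (up the panel at the start); y: across the wing. The black wing is 42 x 14 x 25 mm tall, from 12 mm below to 12 mm above this point, on a disc 44 mm across: fingertips no more than 10 mm below the point.
- plunger (a joint): how far the knob is pressed in along its axis, m: 0 = out, 0.012 = bottom. A spring pushes it out with 4 N at the top and 13 N at the bottom. It must be at least 0.008 in before the knob can be turned; at the run mark it springs back only to 0.0045 and is held there.
- knob (a joint): turn of the selector knob, rad: 0 = off (pointer up the panel, at the round dot), growing clockwise seen from outside, 1.047 (60 degrees, its stop) = run, pointer at the bar mark. Turns lightly once pressed in.
There are look-alikes about, which are no part of the job. Leave any pink look-alike of the coupon alone.

How it is judged:
By the outcome, as a careful person would: the job done as asked, in the order asked, and still so for the second after the job is handed in, with the robot touching nothing.
It also fails if it takes over 64 s, if anything falls off the work surface, if the arm or the gripper's body presses on something with over 40 N, if the wrist force passes 120 N, or if a joint passes its speed limit or range.

## Robot

A 6-joint arm with a two-finger parallel gripper is mounted at the origin on a cart in front of the work surface, level with it; the furniture and walls round the work are solid. World frame = base frame: x ahead of the robot, y to its left, z up, the work surface at z = 0. Lengths are in m, angles in rad, forces in N, time in s.
With the tool pointing down it reaches from about 0.225 to 0.875 m from the base axis. Payload 3.4 kg.
Tool frame: the origin (TCP) lies on the mounting face of the last link; the fingertips stand 173 mm ahead of it and the grasp point (between the pads) lies 155 mm ahead of it; z points along the fingers, y is the line along which they close (so a half turn about z gives the same grasp; the last joint's range is limited). The gripper opens to 85 mm and grips with 20 to 120 N. Pads are 22 mm wide; open, the fingers measure 114 mm over their backs; the gripper's body (76 mm by 85 mm) begins 54 mm behind the grasp point. The pads swing forward as they close: fully open they stand 13 mm farther back than shut.
Start: joints at [-1.228, 0.276, 1.505, -0, 1.361, -0.121], TCP at [0.257, -0.514, 0.405] pointing down, gripper open.
Joint ranges: [-2.89, 2.89], [-0.75, 2.08], [0.22, 2.7], [-1.18, 4.32], [0.11, 2.71], [-2.7, 2.7]. Speed limits (rad/s): [2.57, 2.57, 3.14, 3.14, 3.14, 3.14].

## Interface

Orientations are given as a unit quaternion [w, x, y, z].
In Python, from rig import manip gives the robot as it stands.
- The arm moves only by the tool carry_out, never from a script. Its arguments are lists of equal length, an entry for each row: "linear": the shift along the world's x, y, z each as a share of 500 mm, from -1 to 1, a list of three; "angular": the turn, a rotation vector about the world's x, y, z each as a share of 0.08 rad, from -1 to 1, a list of three; "hand": the opening, from 0 (shut) to 1 (fully open). In form: {"linear": [[x, y, z], ...], "angular": [[rx, ry, rz], ...], "hand": [hand, ...]}. A call has 1 to 8 rows; each row shifts and turns the commanded pose from where the row before left it; what a row does not reach is not made up. A row lasts 1/12 s, in which the tool goes at most 41.7 mm and 7.16 degrees, less where a joint would pass 70% of its speed; a pose out of reach is approached as far as the arm can. A call with a number of a shift or a turn outside -1 to 1 is refused whole. A call with a gripper value outside its range is refused whole. The fingers move at their own pace and stop on an object; "force" is the grip in N (left out, the last holds). Time passes only in rows, so rows that do not move let the fingers close. It gives the time, the measured TCP pose, the force, the opening and the grip force at its end, in the units of the state.
- manip.get_state(): the state, without advancing time (a new reading comes with each control period).
- manip.get_image(name): name is "side" or "top"; returns the picture (400x640x3 uint8, red, green, blue); there is no depth.
- manip.camera_params(name): a dict with "fx", "fy", "cx", "cy" (pixels), "k1" (the pictures are not rectified: a ray, as slopes to the right and down, at radius r is drawn at 1 + k1 r^2 times it, then the intrinsics apply), "view" (4x4, takes a point from world to camera coordinates). Camera axes: x right, y down, z forward; pixel columns grow to the right and rows downward; lengths in m; the calibration is good to about 2 mm. A picture is of the moment at which its call begins. camera_params takes no time and is no camera call.
- manip.sign_off(): hands the job in; it is judged then, once.
The state is a dict: "clock": time; "qpos": joint angles; "qd": joint speeds; "effort": joint torques, N m; "position": TCP position; "ee_rot": TCP orientation; "contact_force": force on the tool from outside, world axes, zero at the start; "moment": the same for the moment, N m; "width": finger opening in m; "gripper_force": force on a finger pad.
Only numpy, scipy, OpenCV 4.12 (cv2) and the standard library are available. Lean on these libraries where they do the work, as an engineer would, in place of code of your own. Each camera call takes 0.05 s, during which the arm holds its last target. There are 200 camera calls.

## Working session

There is one attempt and no reset: what is moved stays moved. The work goes in short steps, Python scripts to look and compute and a tool call to move; the robot and the scene stay as the last step left them, time stands still between calls to the robot, and variables do not carry over. Pictures are saved under pics/ and viewed, at most 11 in all, crops included, and the job is handed in when it is done.

Besides the shell and the picture viewer there is one more tool, called by a JSON object that holds its "api" and its "payload", one argument or row to a line. carry_out: Moves the arm, as the interface text tells. Its arguments: {"type":"object","properties":{"linear":{"type":"array"},"angular":{"type":"array"},"hand":{"type":"array"},"force":{"type":"number"}},"required":["linear","angular","hand"]}

```bash
mkdir -p pics; python3 - <<'E'
from rig import manip
import cv2
for n in("side","top"):
    im=manip.get_image(n); cv2.imwrite(f"pics/{n}0.png",im[:,:,::-1]); p=manip.camera_params(n); print(n,p)
s=manip.get_state(); print(s)
E
```

```text
side {'fx': 423.75034576640184, 'fy': 423.75034576640184, 'cx': 317.88215632059297, 'cy': 202.4254627340762, 'k1': 0.021303374377125497, 'view': array([[ 0.97604812, -0.21748146, -0.00564577, -0.54457396],
       [-0.14110913, -0.61311389, -0.77728989,  0.12148061],
       [ 0.16558464,  0.759469  , -0.62911728,  1.27390501],
       [ 0.        ,  0.        ,  0.        ,  1.        ]])}
top {'fx': 394.22124469334017, 'fy': 394.22124469334017, 'cx': 319.3655556738286, 'cy': 210.22007594005746, 'k1': -0.09924902357448763, 'view': array([[ 0.13516342, -0.99080902,  0.00532242, -0.1035449 ],
       [-0.9681141 , -0.13320711, -0.21215783,  0.57214607],
       [ 0.21091688,  0.02352327, -0.97722092,  1.21919258],
       [ 0.        ,  0.        ,  0.        ,  1.        ]])}
{'clock': 0.1, 'qpos': array([-1.22799489e+00,  2.76548262e-01,  1.50599361e+00,  9.33396473e-06,
        1.36072230e+00, -1.20974898e-01]), 'qd': array([-0.00033326, -0.00144088, -0.00249083, -0.00153414,  0.00052013,
        0.00031203]), 'effort': array([ 8.35980190e-04, -4.17701876e+01, -2.46404493e+01, -2.37247750e-04,
        5.82515902e-03, -1.02316244e-05]), 'position': array([ 0.25716196, -0.51408476,  0.40392171]), 'ee_rot': array([-8.31130649e-04,  9.73234084e-01,  2.29814531e-01, -8.79715136e-05]), 'contact_force': array([ 0.58763158, -0.32320949, -1.10872952]), 'moment': array([-0.02048271, -0.03193805, -0.0273149 ]), 'gripper_force': 0.0, 'width': 0.08544989011240162}
```

View pics/side0.png

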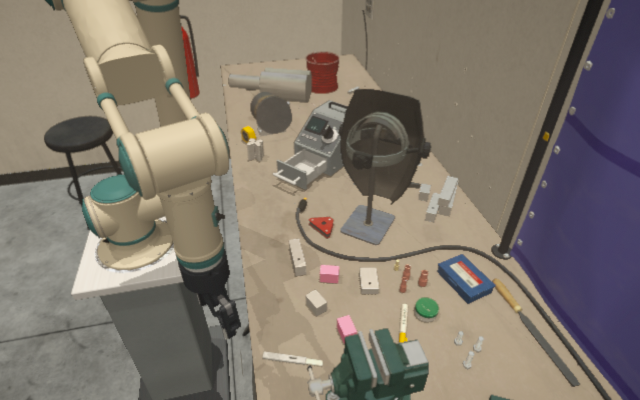

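View pics/top0.png

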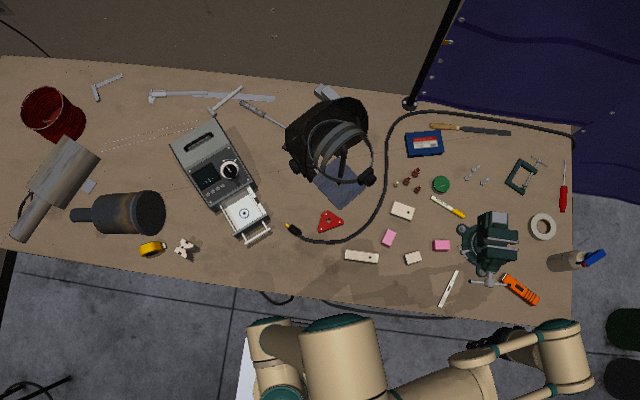

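Side: coupon at about (316,303), drawer at about (305,168), knob at about (333,137). Top: coupon at about (412,258), window at about (244,213), knob at about (230,170), with the long block at (361,257) and the flat block at (403,210). Next I'll enlarge these areas.

```bash
cat > h.py <<'E'
import numpy as np, cv2
from rig import manip
def cam(n):
    p=manip.camera_params(n); return p,np.array(p["view"])
def proj(n,P):
    p,V=cam(n); P=np.atleast_2d(P); c=P@V[:3,:3].T+V[:3,3]; s=c[:,:2]/c[:,2:]
    s=s*(1+p["k1"]*(s**2).sum(1,keepdims=True)); return s*[p["fx"],p["fy"]]+[p["cx"],p["cy"]]
def unproj(n,uv,z):
    p,V=cam(n); d=(np.atleast_2d(uv)-[p["cx"],p["cy"]])/[p["fx"],p["fy"]]; s=d.copy()
    for _ in range(20): s=d/(1+p["k1"]*(s**2).sum(1,keepdims=True))
    r=np.c_[s,np.ones(len(s))]@V[:3,:3]; o=-V[:3,:3].T@V[:3,3]
    return o+r*((z-o[2])/r[:,2])[:,None]
def crop(im,x,y,w,h,k): return cv2.resize(im[y:y+h,x:x+w],None,fx=k,fy=k,interpolation=cv2.INTER_CUBIC)
E
python3 - <<'E'
import cv2,numpy as np
from h import crop
t=cv2.imread("pics/top0.png");s=cv2.imread("pics/side0.png")
a=np.hstack([crop(t,160,110,130,140,3),crop(t,335,190,130,140,3)])
cv2.imwrite("pics/c1.png",np.vstack([crop(t,165,115,110,130,4)]))
b=np.hstack([crop(t,390,235,50,50,8),crop(s,292,278,50,50,8)])
cv2.imwrite("pics/c2.png",b)
cv2.imwrite("pics/c3.png",crop(s,270,85,100,110,5))
E
```

```text
(no output)
```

View pics/c1.png

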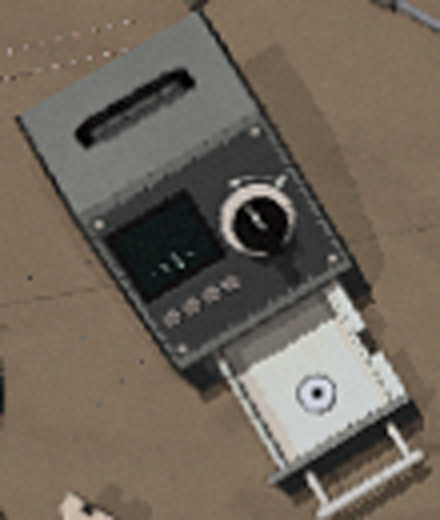

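View pics/c2.png

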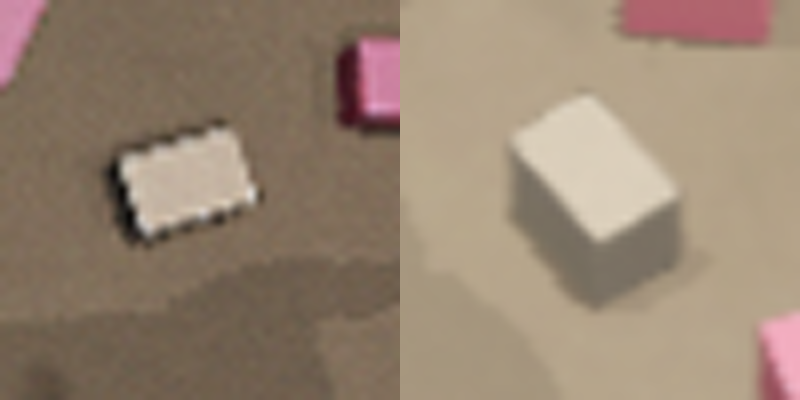

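View pics/c3.png

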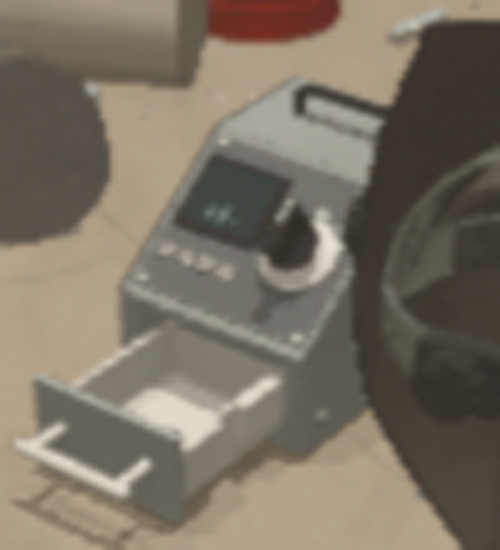

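Top crop: case corners at (17,118), (200,12), (182,370) and (352,268), window at (317,393), handle from (320,512) to (420,457). The coupon's top face is clear in both crops. Side crop: front top edge runs (122,288) to (302,358), handle (20,445) to (125,492). I'll fit poses to these.

```bash
cat > fit.py <<'E'
from h import *
from scipy.optimize import least_squares as LS
f=lambda p,k,o:(np.array(p,float)+.5)/k-.5+o
# coupon
T=f([(118,158),(220,127),(255,193),(148,238)],8,[390,235]); S=f([(588-400,93),(680-400,193),(600-400,243),(510-400,135)],8,[292,278])
print("top corners",unproj("top",T,.036)[:,:2].round(3).tolist()); print("side",unproj("side",S,.036)[:,:2].round(3).tolist())
# analyser
A=[[.11,.085,.169],[.11,-.085,.169],[.01,.085,.169],[.01,-.085,.169],[-.11,.085,.085],[-.11,-.085,.085]]
tu=f([(17,118),(200,12),(88,222),(258,118),(182,370),(352,268),(317,393),(320,512),(420,457)],4,[165,115])
su=f([(122,288),(302,358),(20,445),(125,492)],5,[270,85])
def R(a): return np.array([[np.cos(a),-np.sin(a),0],[np.sin(a),np.cos(a),0],[0,0,1]])
def pts(q):
    x,y,a,d,hx=q
    # window x in case frame: -d_w ; handle = window-.054-.008-.035
    D=[[d,0,.016],[d-.097,.045,.046],[d-.097,-.045,.046]]
    return np.array(A+D)@R(a).T+[x,y,0]
def res(q):
    P=pts(q); return np.r_[(proj("top",P)-tu).ravel(),(proj("side",P[[4,5,7,8]])-su).ravel(),q[4]]
w=unproj("top",tu,.1); q=LS(res,[*w[:6].mean(0)[:2],.4,-.17,0],loss="soft_l1").x
print("analyser",q[:4].round(4)); print(res(q)[:-1].reshape(-1,2).round(1).tolist())
P=pts(q);print("window",P[6].round(4),"handle",P[7:].mean(0).round(4)); print("win top only",unproj("top",tu[6:7],.016))
# knob tip
a=q[2]; th=np.radians(35); n=np.array([-np.sin(th),0,np.cos(th)]); 
print("knob axis dir",R(a)@n)
E
python3 fit.py; python3 - <<'E'
E
```

```text
top corners [[0.478, -0.319], [0.497, -0.359], [0.472, -0.376], [0.448, -0.334]]
side [[0.479, -0.321], [0.499, -0.365], [0.471, -0.378], [0.452, -0.332]]
analyser [ 0.6734  0.3339  0.7048 -0.1647]
[[-0.6, 0.4], [0.6, -0.6], [-3.7, -0.1], [1.4, -2.4], [-1.3, 0.9], [1.5, -1.1], [0.0, -0.3], [0.7, 0.1], [-0.6, -0.9], [-1.9, 0.1], [-0.3, 1.2], [-0.1, 0.3], [-1.1, 0.1]]
window [0.5479 0.2272 0.016 ] handle [0.474  0.1644 0.046 ]
win top only [[0.54699253 0.22708307 0.016     ]]
knob axis dir [-0.43690825 -0.37161957  0.81915204]
```

{"api": "carry_out", "payload": {
  "linear": [
    [0.022,0.0166,-0.01],
    [0.022,0.0166,-0.01],
    [0.022,0.0166,-0.01],
    [0.022,0.0166,-0.01],
    [0.022,0.0166,-0.01],
    [0.022,0.0166,-0.01],
    [0.022,0.0166,-0.01],
    [0.022,0.0166,-0.01]
  ],
  "angular": [
    [0,0,0.97],
    [0,0,0.97],
    [0,0,0.97],
    [0,0,0.97],
    [0,0,0.97],
    [0,0,0.97],
    [0,0,0.97],
    [0,0,0.97]
  ],
  "hand": [0.68,0.68,0.68,0.68,0.68,0.68,0.68,0.68],
  "force": 50
}}

```text
clock: 0.77
position: [0.3456, -0.4473, 0.364]
ee_rot: [-0.001, 0.856, 0.518, 0.0]
contact_force: [-0.9, -0.3, -0.1]
width: 0.0579
gripper_force: 0.0
```

{"api": "carry_out", "payload": {
  "linear": [
    [0.022,0.0166,-0.01],
    [0.022,0.0166,-0.01],
    [0.022,0.0166,-0.01],
    [0.022,0.0166,-0.01],
    [0.022,0.0166,-0.01],
    [0.022,0.0166,-0.01],
    [0.022,0.0166,-0.01],
    [0.022,0.0166,-0.01]
  ],
  "angular": [
    [0,0,0.97],
    [0,0,0.97],
    [0,0,0.97],
    [0,0,0.97],
    [0,0,0.97],
    [0,0,0.97],
    [0,0,0.97],
    [0,0,0.97]
  ],
  "hand": [0.68,0.68,0.68,0.68,0.68,0.68,0.68,0.68]
}}

```text
clock: 1.43
position: [0.4336, -0.3809, 0.324]
ee_rot: [-0.0, 0.657, 0.754, 0.0]
contact_force: [0.2, 0.3, -0.5]
width: 0.058
gripper_force: 0.0
```

{"api": "carry_out", "payload": {
  "linear": [
    [0.022,0.0166,-0.01],
    [0.022,0.0166,-0.01],
    [0.022,0.0166,-0.01],
    [0.018,0.0166,-0.01],
    [0,0,0],
    [0,0,0]
  ],
  "angular": [
    [0,0,0.97],
    [0,0,0.97],
    [0,0,0.97],
    [0,0,0.97],
    [0,0,0],
    [0,0,0]
  ],
  "hand": [0.68,0.68,0.68,0.68,0.68,0.68]
}}

```text
clock: 1.93
position: [0.4752, -0.3479, 0.3041]
ee_rot: [-0.001, 0.534, 0.846, -0.0]
contact_force: [0.5, 0.5, 0.5]
width: 0.0583
gripper_force: 0.0
```

{"api": "carry_out", "payload": {
  "linear": [
    [0,0,-0.04],
    [0,0,-0.04],
    [0,0,-0.04],
    [0,0,-0.04],
    [0,0,-0.04],
    [0,0,-0.03],
    [0,0,-0.02],
    [0,0,0]
  ],
  "angular": [
    [0,0,0],
    [0,0,0],
    [0,0,0],
    [0,0,0],
    [0,0,0],
    [0,0,0],
    [0,0,0],
    [0,0,0]
  ],
  "hand": [0.68,0.68,0.68,0.68,0.68,0.68,0.68,0.68]
}}

```text
clock: 2.6
position: [0.4741, -0.3483, 0.1779]
ee_rot: [-0.002, 0.534, 0.845, 0.0]
contact_force: [-0.4, 1.1, 0.1]
width: 0.0579
gripper_force: 0.0
```

```bash
python3 - <<'E'
from h import *
t=manip.get_image("top");s=manip.get_image("side")
b=np.hstack([crop(t,370,215,80,80,5),crop(s,277,240,80,80,5)])
cv2.imwrite("pics/g1.png",b[:,:,::-1]); print(manip.get_state()["position"])
E
```

```text
[ 0.4751196  -0.34883316  0.18005133]
```

View pics/g1.png

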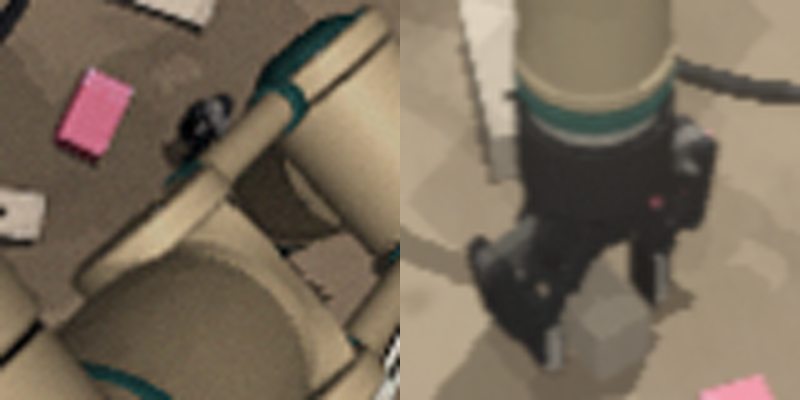

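The fingers straddle the coupon at crop (610,330), clear of the pink look-alike. Closing and lifting.

{"api": "carry_out", "payload": {
  "linear": [
    [0,0,0],
    [0,0,0],
    [0,0,0],
    [0,0,0],
    [0,0,0],
    [0,0,0]
  ],
  "angular": [
    [0,0,0],
    [0,0,0],
    [0,0,0],
    [0,0,0],
    [0,0,0],
    [0,0,0]
  ],
  "hand": [0,0,0,0,0,0],
  "force": 60
}}

```text
clock: 3.2
position: [0.4757, -0.3488, 0.1812]
ee_rot: [0.002, 0.534, 0.846, -0.0]
contact_force: [-0.7, -0.4, 4.9]
width: 0.0314
gripper_force: 60.5
```

{"api": "carry_out", "payload": {
  "linear": [
    [0,0,0.01],
    [0,0,0.02],
    [0,0,0.03],
    [-0.01,0,0.04],
    [-0.02,0,0.04],
    [-0.03,0,0.04],
    [-0.03,0,0.03],
    [-0.03,0,0.03]
  ],
  "angular": [
    [0,0,0],
    [0,0,0],
    [0,0,0],
    [0,0,0],
    [0,0,0],
    [0,0,0],
    [0,0,0],
    [0,0,0]
  ],
  "hand": [0,0,0,0,0,0,0,0]
}}

```text
clock: 3.87
position: [0.4145, -0.3478, 0.3008]
ee_rot: [-0.0, 0.533, 0.846, 0.0]
contact_force: [0.4, -0.2, -2.7]
width: 0.0311
gripper_force: 59.5
```

```bash
cat >> fit.py <<'E'
print("helmet post",unproj("side",[[368,223]],0.0),"base corners top",unproj("top",[[345,185]],0.0))
e=unproj("top",tu[:2],.169);print("yaw back",np.arctan2(*(e[0]-e[1])[1::-1])-np.pi/2)
for i in(4,7):
    e=unproj("top",tu[i:i+2],.085 if i==4 else .046);print("yaw",i,np.arctan2(*(e[0]-e[1])[1::-1])-np.pi/2, np.linalg.norm(e[0]-e[1]))
for (i,z) in((0,.085),(2,.046)):
    e=unproj("side",su[i:i+2],z);print("yaw side",i,np.arctan2(*(e[0]-e[1])[1::-1])-np.pi/2, np.linalg.norm(e[0]-e[1]))
E
python3 fit.py
```

```text
top corners [[0.478, -0.319], [0.497, -0.359], [0.472, -0.376], [0.448, -0.334]]
side [[0.479, -0.321], [0.499, -0.365], [0.471, -0.378], [0.452, -0.332]]
analyser [ 0.6734  0.3339  0.7048 -0.1647]
[[-0.6, 0.4], [0.6, -0.6], [-3.7, -0.1], [1.4, -2.4], [-1.3, 0.9], [1.5, -1.1], [0.0, -0.3], [0.7, 0.1], [-0.6, -0.9], [-1.9, 0.1], [-0.3, 1.2], [-0.1, 0.3], [-1.1, 0.1]]
window [0.5479 0.2272 0.016 ] handle [0.474  0.1644 0.046 ]
win top only [[0.54699253 0.22708307 0.016     ]]
knob axis dir [-0.43690825 -0.37161957  0.81915204]
helmet post [[ 0.70438442 -0.06985873  0.        ]] base corners top [[ 0.69482023 -0.09927267  0.        ]]
yaw back 0.6991352020213486
yaw 4 0.699702156565289 0.158989064183753
yaw 7 0.6505529176664244 0.09214041202596833
yaw side 0 0.7181864196534735 0.16152362910187154
yaw side 2 0.7159142582761024 0.09350368043114135
```

{"api": "carry_out", "payload": {
  "linear": [
    [0,0.04,0],
    [0,0.07,0],
    [0,0.08,0],
    [0,0.08,0],
    [0,0.08,0],
    [0,0.08,0],
    [0,0.08,0],
    [0,0.08,0]
  ],
  "angular": [
    [0,0,0],
    [0,0,0],
    [0,0,0],
    [0,0,0],
    [0,0,0],
    [0,0,0],
    [0,0,0],
    [0,0,0]
  ],
  "hand": [0,0,0,0,0,0,0,0]
}}

```text
clock: 4.53
position: [0.4142, -0.0513, 0.3001]
ee_rot: [-0.0, 0.534, 0.846, 0.0]
contact_force: [0.3, -0.7, -3.1]
width: 0.0313
gripper_force: 59.8
```

{"api": "carry_out", "payload": {
  "linear": [
    [0,0.08,0],
    [0,0.08,0],
    [0,0.08,0],
    [0,0.08,0],
    [0,0.08,0],
    [0.03,0.08,0],
    [0.05,0.05,0],
    [0.05,0.03,0]
  ],
  "angular": [
    [0,0,0.4],
    [0,0,0.4],
    [0,0,0.4],
    [0,0,0.4],
    [0,0,0.4],
    [0,0,0.4],
    [0,0,0.4],
    [0,0,0.4]
  ],
  "hand": [0,0,0,0,0,0,0,0]
}}

```text
clock: 5.2
position: [0.4791, 0.2291, 0.3001]
ee_rot: [-0.0, 0.419, 0.908, 0.001]
contact_force: [1.2, 0.6, -3.5]
width: 0.0314
gripper_force: 59.9
```

{"api": "carry_out", "payload": {
  "linear": [
    [0.05,0,0],
    [0.05,0,0],
    [0.036,0,0],
    [0,0,0],
    [0,0,0]
  ],
  "angular": [
    [0,0,0],
    [0,0,0],
    [0,0,0],
    [0,0,0],
    [0,0,0]
  ],
  "hand": [0,0,0,0,0]
}}

```text
clock: 5.62
position: [0.5482, 0.2257, 0.2993]
ee_rot: [-0.001, 0.422, 0.907, -0.0]
contact_force: [-1.4, -1.0, -3.9]
width: 0.0312
gripper_force: 59.9
```

```bash
python3 - <<'E'
from h import *
t=manip.get_image("top");s=manip.get_image("side")
b=np.hstack([crop(t,165,115,110,130,4),crop(s,265,85,90,130,4)])
cv2.imwrite("pics/p1.png",b[:,:,::-1]); st=manip.get_state();print(st["position"],st["ee_rot"])
E
```

```text
[0.54675839 0.22558623 0.29936272] [-1.05872236e-03  4.21332973e-01  9.06905121e-01 -7.11902057e-04]
```

View pics/p1.png

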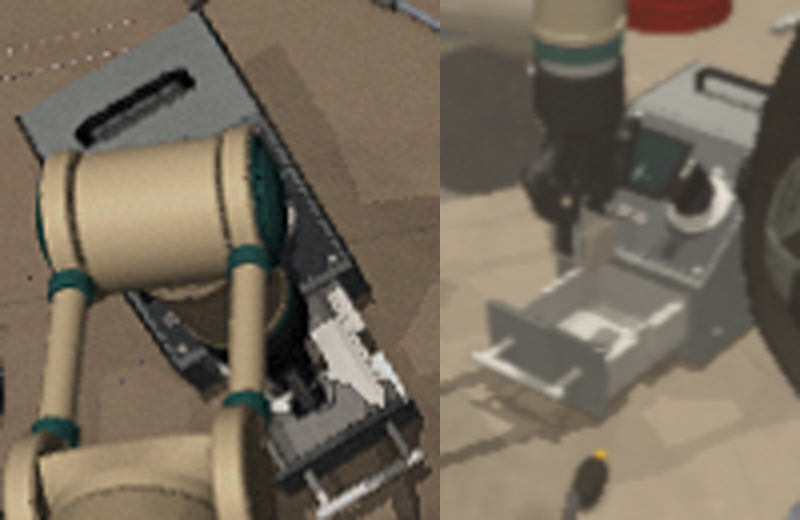

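The coupon hangs above the drawer, clear of the front panel; the handle is still at (20,445)-equivalent, so the drawer hasn't moved. Lowering gently.

{"api": "carry_out", "payload": {
  "linear": [
    [0.001,0.003,-0.02],
    [0,0,-0.03],
    [0,0,-0.04],
    [0,0,-0.04],
    [0,0,-0.03],
    [0,0,-0.02],
    [0,0,-0.012],
    [0,0,-0.006]
  ],
  "angular": [
    [0,0,0],
    [0,0,0],
    [0,0,0],
    [0,0,0],
    [0,0,0],
    [0,0,0],
    [0,0,0],
    [0,0,0]
  ],
  "hand": [0,0,0,0,0,0,0,0]
}}

```text
clock: 6.38
position: [0.5478, 0.2272, 0.1999]
ee_rot: [-0.001, 0.421, 0.907, -0.0]
contact_force: [0.7, -0.5, -3.5]
width: 0.0307
gripper_force: 60.0
```

{"api": "carry_out", "payload": {
  "linear": [
    [0,0,-0.002],
    [0,0,-0.002],
    [0,0,-0.002],
    [0,0,0],
    [0,0,0]
  ],
  "angular": [
    [0,0,0],
    [0,0,0],
    [0,0,0],
    [0,0,0],
    [0,0,0]
  ],
  "hand": [0,0,0,0,0]
}}

```text
clock: 6.8
position: [0.5485, 0.2273, 0.1983]
ee_rot: [0.0, 0.421, 0.907, 0.0]
contact_force: [0.1, -1.7, -2.7]
width: 0.0311
gripper_force: 60.0
```

{"api": "carry_out", "payload": {
  "linear": [
    [0,0,-0.001],
    [0,0,-0.001],
    [0,0,-0.001],
    [0,0,0],
    [0,0,0]
  ],
  "angular": [
    [0,0,0],
    [0,0,0],
    [0,0,0],
    [0,0,0],
    [0,0,0]
  ],
  "hand": [0,0,0,0,0]
}}

```text
clock: 7.22
position: [0.5484, 0.2273, 0.1972]
ee_rot: [0.0, 0.421, 0.907, 0.0]
contact_force: [-2.2, -0.5, 5.5]
width: 0.0311
gripper_force: 61.0
```

Contact with the drawer floor at the expected height. Release and retreat.

{"api": "carry_out", "payload": {
  "linear": [
    [0,0,0],
    [0,0,0],
    [0,0,0],
    [0,0,0],
    [0,0,0.02],
    [0,0,0.03],
    [0,0,0.04],
    [0,0,0.04]
  ],
  "angular": [
    [0,0,0],
    [0,0,0],
    [0,0,0],
    [0,0,0],
    [0,0,0],
    [0,0,0],
    [0,0,0],
    [0,0,0]
  ],
  "hand": [0.5,0.55,0.55,0.55,0.55,0.55,0.55,0.55]
}}

```text
clock: 7.88
position: [0.5488, 0.2275, 0.2623]
ee_rot: [0.0, 0.421, 0.907, 0.001]
contact_force: [-0.6, -0.0, -0.1]
width: 0.047
gripper_force: 0.0
```

{"api": "carry_out", "payload": {
  "linear": [
    [0,0,0.04],
    [-0.06,-0.05,0.04],
    [-0.06,-0.05,0],
    [-0.06,-0.05,0],
    [-0.06,-0.05,0],
    [-0.06,-0.05,0],
    [0,-0.06,0],
    [0,-0.06,0]
  ],
  "angular": [
    [0,0,0],
    [0,0,1],
    [0,0,1],
    [0,0,1],
    [0,0,1],
    [0,0,1],
    [0,0,1],
    [0,0,1]
  ],
  "hand": [0.3,0,0,0,0,0,0,0]
}}

```text
clock: 8.55
position: [0.3981, 0.043, 0.3011]
ee_rot: [0.001, 0.152, 0.988, 0.0]
contact_force: [1.2, -0.7, -0.1]
width: 0.0002
gripper_force: 0.0
```

```bash
python3 - <<'E'
from h import *
t=manip.get_image("top");s=manip.get_image("side")
b=np.hstack([crop(t,180,140,100,110,5)[:,:440],crop(s,265,85,72,110,5)])
cv2.imwrite("pics/p2.png",b[:,:,::-1]); st=manip.get_state();print(st["position"],st["ee_rot"])
E
```

```text
[0.40018092 0.04079332 0.30139765] [ 2.01967014e-03  1.55791450e-01  9.87787798e-01 -4.59182221e-04]
```

View pics/p2.png

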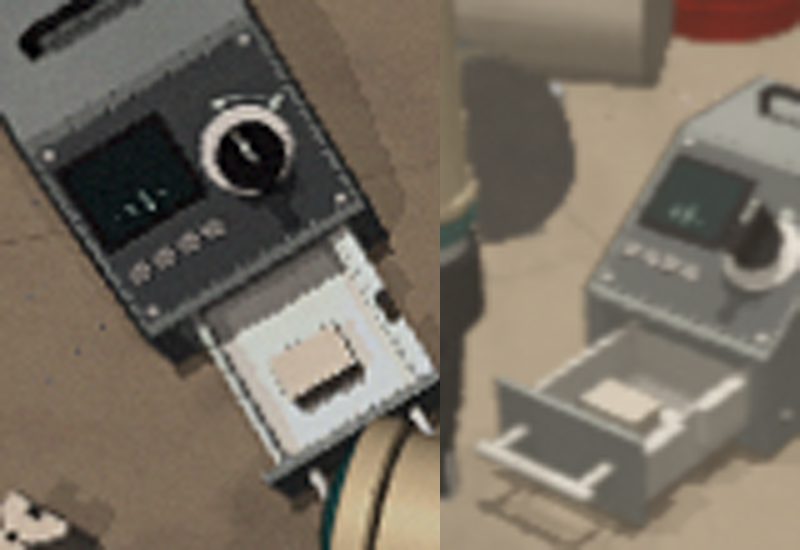

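The coupon stands in the drawer with its top face at top-crop (270,352), (340,325), (360,362), (295,395). The knob disc centre is at about (247,148) and the pointer is up-panel. Checking the centring and locating the knob.

```bash
cat > knob.py <<'E'
from h import *
from scipy.optimize import least_squares as LS
f=lambda p,k,o:(np.array(p,float)+.5)/k-.5+o
c=unproj("top",f([(270,352),(340,325),(360,362),(295,395)],5,[180,140]),.052); print("coupon",c.mean(0),c[:,:2].round(3).tolist(),"win",unproj("top",f([(317,393)],4,[165,115]),.016))
o=np.array([.6734,.3339,0]);a=.700;t=np.radians(35)
Rz=lambda a:np.array([[np.cos(a),-np.sin(a),0],[np.sin(a),np.cos(a),0],[0,0,1]])
n=np.array([-np.sin(t),0,np.cos(t)]);u=np.array([np.cos(t),0,np.sin(t)])
W=lambda s,y,h:o+Rz(a)@(np.array([-.11,y,.085])+s*u+h*n)
m=np.r_[f([(247.5,148.5)],5,[180,140]),f([(301,250)],5,[270,85])]
for h in(.010,.016,.022):
    r=LS(lambda q:np.r_[proj("top",W(q[0],q[1],h))[0]-m[0],proj("side",W(q[0],q[1],h))[0]-m[1]],[.07,-.036])
    print(h,r.x,r.fun.round(1),"grip",W(*r.x,.034).round(4))
E
python3 knob.py
```

```text
coupon [0.54521917 0.22354716 0.052     ] [[0.545, 0.255], [0.57, 0.212], [0.547, 0.195], [0.519, 0.233]] win [[0.54699253 0.22708307 0.016     ]]
0.01 [ 0.07620274 -0.03948532] [ 0.9 -0.4 -1.1 -0.8] grip [0.6475 0.2605 0.1566]
0.016 [ 0.0762409  -0.04076107] [ 1.4 -0.2 -1.3 -1.5] grip [0.6484 0.2595 0.1566]
0.022 [ 0.07628043 -0.04203305] [ 2.  -0.1 -1.6 -2.3] grip [0.6492 0.2586 0.1566]
```

```bash
python3 - <<'E'
from h import *
t=manip.get_image("top").astype(int); s=manip.get_image("side").astype(int)
for n,im,(x,y,w,h) in(("top",t,(230,200,28,24)),("side",s,(289,157,24,18))):
    p=im[y:y+h,x:x+w]; d=(p[...,0]-p[...,2]); print(n)
    k=((d>(15 if n=="top" else 22))&(p.sum(2)>380)).astype(np.uint8); print("\n".join("".join(".#"[v] for v in r) for r in k))
    l,_,st,ce=cv2.connectedComponentsWithStats(k,connectivity=4)[0:4] if 0 else cv2.connectedComponentsWithStats(k,connectivity=4)
    i=1+st[1:,4].argmax(); print(st[i],unproj(n,ce[i]+[x,y],.052))
# window blob in initial picture
g=cv2.imread("pics/top0.png",0)[205:222,236:254].astype(float); w=np.clip(150-g,0,None); Y,X=np.mgrid[205:222,236:254]
print(g[3:14,2:15].astype(int)); print("win",(X*w).sum()/w.sum(),(Y*w).sum()/w.sum())
E
```

```text
top
.....................##.....
......................##....
.......................#....
............................
...................##.......
..............###..##.......
.............########.......
...........###########......
..........#########.###.....
........###########.###.....
......##############.###....
....################..##....
....################..##....
#...###############.........
#....#############..........
.....###########............
##....########..............
##....######................
####...###..................
.###...##...................
..###.......................
..####......................
...###......................
...####.....................
[  4   4  20  16 163] [[0.54549965 0.22329325 0.052     ]]
side
###.....................
##......................
#.......................
........................
........#####...........
......########..........
.....############.......
.....##############.....
.....################...
......##############....
........############....
..........#######.......
.............###........
........................
........................
........................
........................
........................
[ 5  4 16  9 91] [[0.54638546 0.22338208 0.052     ]]
[[204 202 206 194 188 191 164 182 178 203 203 204 205]
 [204 206 195 140 139 156 156 136 123 177 204 206 204]
 [204 198 145 150 204 213 211 211 212 143 174 204 204]
 [207 164 156 202 213 193 189 196 208 214 107 201 204]
 [209 121 195 210 200 111  46 138 203 210 141 201 205]
 [205 126 198 211 186  61   1 111 205 213 131 201 209]
 [207 123 179 210 214 137 109 173 207 202  98 202 204]
 [206 168 128 197 209 210 214 212 212 163 101 205 204]
 [202 209 157 176 200 201 200 193 186 103 165 205 208]
 [205 203 207 153 167 172 164 126 129 131 203 205 205]
 [204 203 204 204 186 182 164 142 204 209 205 202 203]]
win 244.8545994065282 213.6063303659743
```

```bash
python3 - <<'E'
from h import *
a=.70;c,s=np.cos(a),np.sin(a)
def cor(x,y,z): return np.array([[x+c*i*.016-s*j*.025,y+s*i*.016+c*j*.025,z] for i,j in((1,1),(1,-1),(-1,-1),(-1,1))])
for (x,y) in((.5484,.2273),(.5455,.2234)):
  for n,o in(("top",[230,200]),("side",[289,157])):
    print(n,(x,y),"top face",(proj(n,cor(x,y,.052))-o).round(1).tolist(),"bottom",(proj(n,cor(x,y,.016))-o).round(1).tolist())
g=manip.get_image("top")[200:224,230:258]; print(g.mean(2).astype(int)[:,2:27]); g=manip.get_image("side")[157:175,289:313];print(g.mean(2).astype(int))
E
```

```text
top (0.5484, 0.2273) top face [[2.9, 10.1], [16.0, 2.2], [20.9, 10.2], [7.7, 18.2]] bottom [[5.2, 12.4], [17.9, 4.7], [22.6, 12.5], [9.9, 20.3]]
side (0.5484, 0.2273) top face [[9.7, 2.9], [20.6, 7.6], [14.9, 11.6], [4.0, 6.9]] bottom [[10.0, 11.2], [20.8, 15.9], [15.2, 20.0], [4.4, 15.2]]
top (0.5455, 0.2234) top face [[3.9, 11.2], [17.0, 3.2], [21.9, 11.3], [8.8, 19.3]] bottom [[6.1, 13.4], [18.9, 5.7], [23.6, 13.5], [10.8, 21.3]]
side (0.5455, 0.2234) top face [[9.1, 3.6], [20.0, 8.3], [14.3, 12.4], [3.3, 7.6]] bottom [[9.4, 11.9], [20.2, 16.6], [14.6, 20.8], [3.8, 15.9]]
[[109 111 111 109 109 130 138 188 197 199 198 197 199 196 199 197 201 198
  199 192 193 162 204  75  44]
 [111 107 111 107 127 193 202 199 196 196 195 198 199 195 199 199 201 202
  203 195 194 193 183 150  68]
 [111 110 129 134 192 198 202 200 197 195 196 197 200 199 199 197 199 199
  200 200 195 197 199 198 157]
 [130 134 188 203 201 196 198 197 198 196 198 196 196 203 191 199 200 196
  200 202 203 193 195 163 212]
 [187 203 200 199 198 196 197 197 197 198 198 201 183 197 166 178 196 189
  186 201 203 196 194 19
[... 3121 characters left out ...]
99 106 121 144 153 151 141 129 123 129 138 164 188 195 196 167 125
  111 124 186 209 212 206]
 [ 95  95  95  98 103 115 139 151 150 142 134 128 125 135 145 139 120 109
  110 122 170 202 211 197]
 [ 95  96  96  95  95  96 100 113 136 152 162 154 132 123 122 115 110 110
  121 150 181 204 210 204]
 [ 95  95  95  95  95  94  95  97 100 106 126 148 154 150 138 124 114 124
  163 197 210 209 197 171]
 [ 95  95  95  96  95  95  95  95  95  94  97 105 120 143 152 148 138 163
  198 212 210 189 153 127]
 [ 94  95  96  95  95  94  94  95  95  94  95  94  96 103 115 132 152 193
  210 207 188 152 124 118]
 [ 95  95  95  95  95  94  96  95  95  95  95  95  95  95  97 102 130 187
  195 171 140 122 117 118]]
```

The relative offset of the coupon from the window is about 2–3 mm, which counts as centred. Now pushing the drawer, starting in front of the handle.

{"api": "carry_out", "payload": {
  "linear": [
    [0.01,0.023,-0.02],
    [0.01,0.023,-0.02],
    [0.01,0.023,-0.02],
    [0.01,0.023,-0.02],
    [0.01,0.022,-0.02],
    [0.01,0.022,-0.02],
    [0.007,0.022,-0.02],
    [0.007,0.022,-0.02]
  ],
  "angular": [
    [0,0,0.97],
    [0,0,0.97],
    [0,0,0.97],
    [0,0,0.97],
    [0,0,0.97],
    [0,0,0.97],
    [0,0,0.97],
    [0,0,0.97]
  ],
  "hand": [0,0,0,0,0,0,0,0]
}}

```text
clock: 9.52
position: [0.4372, 0.1355, 0.2196]
ee_rot: [0.0, -0.158, 0.987, 0.0]
contact_force: [0.5, -0.6, 0.1]
width: -0.0002
gripper_force: 0.0
```

{"api": "carry_out", "payload": {
  "linear": [
    [0,0,-0.02],
    [0,0,-0.02],
    [0,0,0],
    [0,0,0],
    [0,0,0],
    [0,0,0]
  ],
  "angular": [
    [0,0,0.97],
    [0,0,0.97],
    [0,0,0.97],
    [0,0,0.97],
    [0,0,0.97],
    [0,0,0]
  ],
  "hand": [0,0,0,0,0,0]
}}

```text
clock: 10.02
position: [0.437, 0.1349, 0.2]
ee_rot: [-0.0, -0.344, 0.939, 0.0]
contact_force: [-0.3, 0.5, 0.2]
width: -0.0001
gripper_force: 0.0
```

{"api": "carry_out", "payload": {
  "linear": [
    [0.0138,0.0116,0],
    [0.0138,0.0116,0],
    [0.0092,0.0077,0],
    [0.0061,0.0052,0],
    [0.0061,0.0052,0],
    [0.0061,0.0052,0],
    [0.0061,0.0052,0],
    [0.0077,0.0064,0]
  ],
  "angular": [
    [0,0,0],
    [0,0,0],
    [0,0,0],
    [0,0,0],
    [0,0,0],
    [0,0,0],
    [0,0,0],
    [0,0,0]
  ],
  "hand": [0,0,0,0,0,0,0,0]
}}

```text
clock: 10.68
position: [0.4711, 0.1625, 0.2001]
ee_rot: [-0.001, -0.342, 0.94, -0.0]
contact_force: [-0.9, -2.1, 1.0]
width: 0.0002
gripper_force: 1.2
```

{"api": "carry_out", "payload": {
  "linear": [
    [0.0092,0.0077,0],
    [0.0092,0.0077,0],
    [0.0092,0.0077,0],
    [0.0092,0.0077,0],
    [0.0092,0.0077,0],
    [0.0092,0.0077,0],
    [0.0092,0.0077,0],
    [0.0092,0.0077,0]
  ],
  "angular": [
    [0,0,0],
    [0,0,0],
    [0,0,0],
    [0,0,0],
    [0,0,0],
    [0,0,0],
    [0,0,0],
    [0,0,0]
  ],
  "hand": [0,0,0,0,0,0,0,0]
}}

```text
clock: 11.35
position: [0.5084, 0.1938, 0.2001]
ee_rot: [-0.0, -0.342, 0.94, 0.0]
contact_force: [-2.9, -1.5, 0.5]
width: 0.0
gripper_force: 1.2
```

{"api": "carry_out", "payload": {
  "linear": [
    [0.0077,0.0064,0],
    [0.0077,0.0064,0],
    [0.0077,0.0064,0],
    [0.0061,0.0052,0],
    [0.0061,0.0052,0],
    [0.0046,0.0039,0],
    [0.0031,0.0026,0],
    [0.0031,0.0026,0]
  ],
  "angular": [
    [0,0,0],
    [0,0,0],
    [0,0,0],
    [0,0,0],
    [0,0,0],
    [0,0,0],
    [0,0,0],
    [0,0,0]
  ],
  "hand": [0,0,0,0,0,0,0,0]
}}

```text
clock: 12.02
position: [0.5313, 0.2128, 0.2002]
ee_rot: [-0.0, -0.342, 0.94, 0.0]
contact_force: [-2.7, -0.4, -0.0]
width: -0.0002
gripper_force: 1.1
```

{"api": "carry_out", "payload": {
  "linear": [
    [0.0031,0.0026,0],
    [0.0031,0.0026,0],
    [0.0031,0.0026,0],
    [0.0031,0.0026,0],
    [0.0031,0.0026,0],
    [0.0031,0.0026,0],
    [0.0031,0.0026,0],
    [0.0031,0.0026,0]
  ],
  "angular": [
    [0,0,0],
    [0,0,0],
    [0,0,0],
    [0,0,0],
    [0,0,0],
    [0,0,0],
    [0,0,0],
    [0,0,0]
  ],
  "hand": [0,0,0,0,0,0,0,0]
}}

```text
clock: 12.68
position: [0.5437, 0.2232, 0.2002]
ee_rot: [-0.0, -0.342, 0.94, 0.0]
contact_force: [-2.6, 0.6, -1.0]
width: 0.0003
gripper_force: 1.1
```

{"api": "carry_out", "payload": {
  "linear": [
    [0.0023,0.002,0],
    [0.0023,0.002,0],
    [0.0023,0.002,0],
    [0.0023,0.002,0]
  ],
  "angular": [
    [0,0,0],
    [0,0,0],
    [0,0,0],
    [0,0,0]
  ],
  "hand": [0,0,0,0]
}}

```text
clock: 13.02
position: [0.5483, 0.2271, 0.2002]
ee_rot: [0.0, -0.342, 0.94, -0.0]
contact_force: [-2.0, -0.6, -1.0]
width: -0.0
gripper_force: 1.1
```

Travel is 0.145 m and it is still only friction. Continuing.

{"api": "carry_out", "payload": {
  "linear": [
    [0.0023,0.002,0],
    [0.0023,0.002,0],
    [0.0023,0.002,0],
    [0.0023,0.002,0]
  ],
  "angular": [
    [0,0,0],
    [0,0,0],
    [0,0,0],
    [0,0,0]
  ],
  "hand": [0,0,0,0]
}}

```text
clock: 13.35
position: [0.551, 0.2295, 0.2001]
ee_rot: [-0.004, -0.343, 0.939, -0.001]
contact_force: [-8.2, -9.2, 6.9]
width: 0.0
gripper_force: 6.3
```

{"api": "carry_out", "payload": {
  "linear": [
    [0.0016,0.0013,0],
    [0.0016,0.0013,0],
    [0.0016,0.0013,0],
    [0.0016,0.0013,0]
  ],
  "angular": [
    [0,0,0],
    [0,0,0],
    [0,0,0],
    [0,0,0]
  ],
  "hand": [0,0,0,0]
}}

```text
clock: 13.68
position: [0.5521, 0.2304, 0.2]
ee_rot: [-0.008, -0.344, 0.939, -0.002]
contact_force: [-13.2, -14.7, 12.3]
width: -0.0002
gripper_force: 10.0
```

The drawer is home: stiff stop at about 20 N. Backing off and tilting the tool onto the knob axis.

{"api": "carry_out", "payload": {
  "linear": [
    [-0.015,-0.0126,0],
    [-0.03,-0.025,0],
    [-0.03,-0.025,0],
    [-0.03,-0.025,0],
    [-0.03,-0.03,0.04],
    [-0.03,-0.03,0.05],
    [-0.03,-0.03,0.05],
    [-0.03,-0.03,0.05]
  ],
  "angular": [
    [0,0,0],
    [0,0,0],
    [0,0,0],
    [0,0,0],
    [0,0,0],
    [0,0,0],
    [0,0,0],
    [0,0,0]
  ],
  "hand": [0,0,0,0,0,0,0,0]
}}

```text
clock: 14.35
position: [0.4438, 0.1294, 0.2967]
ee_rot: [0.002, -0.342, 0.94, -0.0]
contact_force: [1.0, -1.6, 0.8]
width: 0.0004
gripper_force: 0.0
```

{"api": "carry_out", "payload": {
  "linear": [
    [-0.01,-0.02,0.02],
    [-0.01,-0.02,0.02],
    [-0.01,-0.02,0.02],
    [-0.01,-0.02,0.02],
    [-0.01,-0.02,0.02],
    [-0.01,-0.02,0.02],
    [-0.01,-0.02,0.02],
    [-0.01,-0.02,0.02]
  ],
  "angular": [
    [0.615,-0.73,0],
    [0.615,-0.73,0],
    [0.615,-0.73,0],
    [0.615,-0.73,0],
    [0.615,-0.73,0],
    [0.615,-0.73,0],
    [0.615,-0.73,0],
    [0.615,-0.73,0]
  ],
  "hand": [0.4,0.45,0.45,0.45,0.45,0.45,0.45,0.45]
}}

```text
clock: 15.02
position: [0.4083, 0.0782, 0.3935]
ee_rot: [0.271, -0.314, 0.906, 0.089]
contact_force: [0.2, -0.8, -0.1]
width: 0.0384
gripper_force: 0.0
```

```bash
python3 - <<'E'
from h import *
t=manip.get_image("top");s=manip.get_image("side")
cv2.imwrite("pics/t1.png",t[:,:,::-1]);cv2.imwrite("pics/s1.png",s[:,:,::-1])
b=np.hstack([crop(t,205,150,50,75,8),crop(s,300,112,50,75,8)])
cv2.imwrite("pics/k1.png",b[:,:,::-1]); st=manip.get_state();print(st["position"],st["ee_rot"],st["qpos"].round(2))
E
```

```text
[0.40866966 0.07894659 0.39608667] [ 0.27306927 -0.31520864  0.90467832  0.0873718 ] [-0.17 -0.08  2.03  0.56  0.86 -2.7 ]
```

View pics/k1.png

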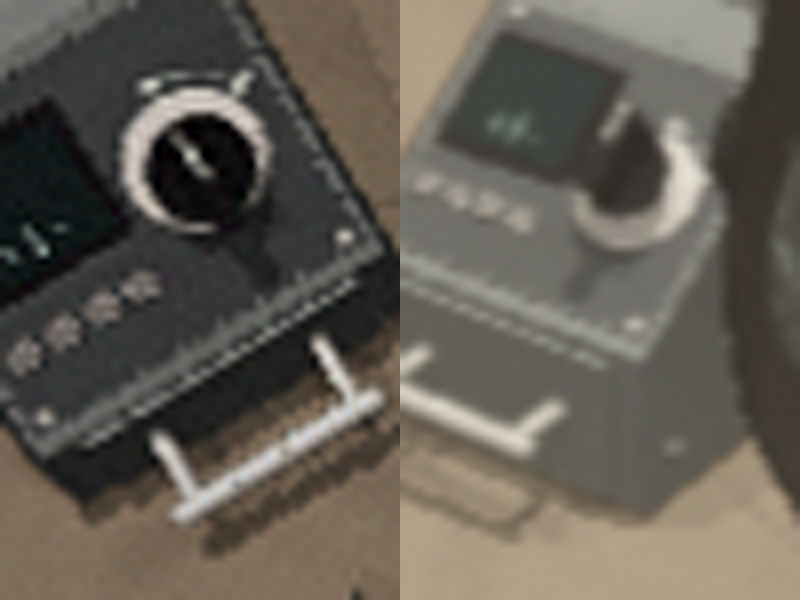

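The drawer is flush with the case front: handle at top crop (180,510)–(380,395), with only a thin gap line under the panel edge. The pale bezel is centred at top (195,161) and side (640,185), the black disc at (200,168), and the pointer line at top (175,135)–(208,175). q6 sits at its limit here, but it should unwind as q1 moves towards the knob. Now computing the grip.

```bash
cat > k2.py <<'E'
from h import *
from scipy.optimize import least_squares as LS
from scipy.spatial.transform import Rotation as Ro
f=lambda p,k,o:(np.array(p,float)+.5)/k-.5+o
a=.700;t=np.radians(35);Rz=Ro.from_euler("z",a).as_matrix()
n=Rz@[-np.sin(t),0,np.cos(t)];u=Rz@[np.cos(t),0,np.sin(t)];yv=Rz@[0,1,0]
o=np.array([.6734,.3339,0])+Rz@[-.11,0,.085]
W=lambda s,y,h:o+s*u+y*yv+h*n
T=f([(195,161),(200,168),(191,155)],8,[205,150]);S=f([(240,185),(216,113)],8,[300,112])
def res(q):
    s,y,dz=q; P=[W(s,y,.004+dz),W(s,y,.020+dz),W(s+.0105,y,.046+dz)]
    return np.r_[(proj("top",P)-T).ravel(),(proj("side",[P[0],P[2]])-S).ravel(),dz/.002]
r=LS(res,[.075,-.036,0]);print(r.x,r.fun.round(1)); g=W(r.x[0],r.x[1],.034+r.x[2]);print("grip",g)
# case check with screws
for nm,uv in(("top",f([(345,235),(45,415)],8,[205,150])),("side",f([(238,323)],8,[300,112]))):
    for z in(.088,): P=unproj(nm,uv,z); print(nm,((P-o)@np.c_[u,yv]).round(4).tolist())
Rt=np.c_[-u,np.cross(-n,-u),-n]
s=manip.get_state();R0=Ro.from_quat(np.roll(s["ee_rot"],-1)); 
print("rot shares",((Ro.from_matrix(Rt)*R0.inv()).as_rotvec()/.08).round(2)); p=s["position"]
for k in(.225,.155): print(k,"target",g+k*n,"shift shares",((g+k*n-p)/.5).round(4)); 
print("n",n,"u",u,"y",yv)
E
python3 k2.py
```

```text
[ 0.07589973 -0.03670629 -0.00015366] [ 0.1 -0.7  0.  -0.5  0.2  0.  -0.9 -0.2 -0.5  0.4 -0.1]
grip [0.64561882 0.26250825 0.1562596 ]
top [[0.0143, -0.0705], [0.0142, 0.0698]]
side [[0.0218, -0.0663]]
rot shares [ 0.37 -0.17  0.42]
0.225 target [0.54691234 0.17936893 0.34056881] shift shares [ 0.2765  0.2008 -0.111 ]
0.155 target [0.57762103 0.2052345  0.28322816] shift shares [ 0.3379  0.2526 -0.2257]
n [-0.43869546 -0.36950809  0.81915204] u [0.62652204 0.52771224 0.57357644] y [-0.64421769  0.76484219  0.        ]
```

{"api": "carry_out", "payload": {
  "linear": [
    [0.0346,0.0251,-0.0139],
    [0.0346,0.0251,-0.0139],
    [0.0346,0.0251,-0.0139],
    [0.0346,0.0251,-0.0139],
    [0.0346,0.0251,-0.0139],
    [0.0346,0.0251,-0.0139],
    [0.0346,0.0251,-0.0139],
    [0.0346,0.0251,-0.0139]
  ],
  "angular": [
    [0,0,0],
    [0.05,-0.02,0.06],
    [0.05,-0.02,0.06],
    [0.05,-0.02,0.06],
    [0.05,-0.02,0.06],
    [0.05,-0.02,0.06],
    [0.06,-0.03,0.06],
    [0.06,-0.04,0.06]
  ],
  "hand": [0.45,0.45,0.45,0.45,0.45,0.45,0.45,0.45]
}}

```text
clock: 15.78
position: [0.5478, 0.1806, 0.336]
ee_rot: [0.278, -0.328, 0.897, 0.105]
contact_force: [0.5, -0.5, 0.4]
width: 0.0385
gripper_force: 0.0
```

```bash
python3 k2.py | tail -5; python3 -c "
from rig import manip;s=manip.get_state();print(s['qpos'].round(2),s['width'],s['clock'])"
```

```text
side [[0.0218, -0.0663]]
rot shares [ 0.01 -0.12 -0.04]
0.225 target [0.54691234 0.17936893 0.34056881] shift shares [-0.0018 -0.0024  0.0092]
0.155 target [0.57762103 0.2052345  0.28322816] shift shares [ 0.0596  0.0493 -0.1055]
n [-0.43869546 -0.36950809  0.81915204] u [0.62652204 0.52771224 0.57357644] y [-0.64421769  0.76484219  0.        ]
[ 0.09  0.22  1.86  0.59  0.64 -2.59] 0.03845089230204379 15.7833
```

{"api": "carry_out", "payload": {
  "linear": [
    [0.0071,0.0059,-0.0125],
    [0.0071,0.0059,-0.0125],
    [0.0071,0.0059,-0.0125],
    [0.0071,0.0059,-0.0125],
    [0.0071,0.0059,-0.0125],
    [0.0071,0.0059,-0.0125],
    [0.0071,0.0059,-0.0125],
    [0,0,0]
  ],
  "angular": [
    [0,-0.06,-0.02],
    [0,-0.06,-0.02],
    [0,0,0],
    [0,0,0],
    [0,0,0],
    [0,0,0],
    [0,0,0],
    [0,0,0]
  ],
  "hand": [0.45,0.45,0.45,0.45,0.45,0.45,0.45,0.45]
}}

```text
clock: 16.45
position: [0.5713, 0.2006, 0.2917]
ee_rot: [0.281, -0.327, 0.896, 0.104]
contact_force: [-0.2, -0.4, -1.2]
width: 0.0382
gripper_force: 0.0
```

```bash
python3 k2.py | sed -n 5,7p; python3 -c "
from h import *
s=manip.get_image('side');cv2.imwrite('pics/k3.png',crop(s,285,95,80,75,8)[:,:,::-1])
s=manip.get_state();print(s['qpos'].round(2),s['contact_force'])"
```

```text
rot shares [-0.   -0.04  0.  ]
0.225 target [0.54691234 0.17936893 0.34056881] shift shares [-0.0488 -0.0426  0.0977]
0.155 target [0.57762103 0.2052345  0.28322816] shift shares [ 0.0126  0.0092 -0.0169]
[ 0.12  0.3   1.87  0.66  0.54 -2.65] [-0.94913205 -0.60267203 -0.29594706]
```

View pics/k3.png

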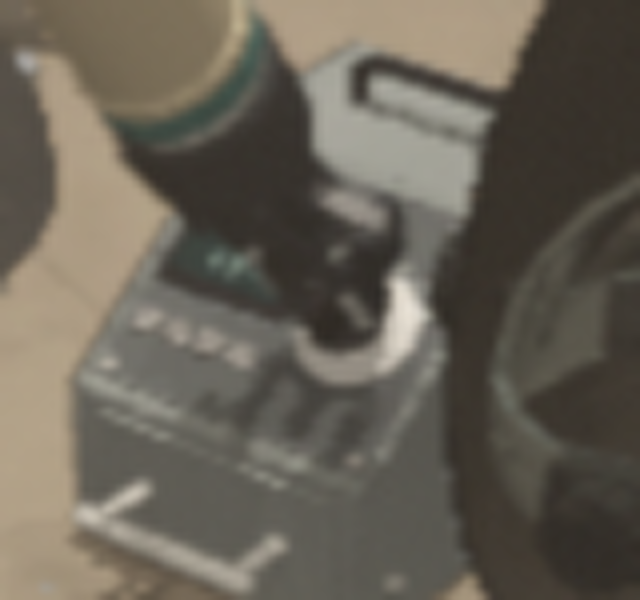

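The fingers are around the knob, straddling the wing at about (345,300) with no contact. Closing on it.

{"api": "carry_out", "payload": {
  "linear": [
    [0.002,0.001,0],
    [0,0,0],
    [0,0,0],
    [0,0,0],
    [0,0,0],
    [0,0,0]
  ],
  "angular": [
    [0,0,0],
    [0,0,0],
    [0,0,0],
    [0,0,0],
    [0,0,0],
    [0,0,0]
  ],
  "hand": [0.1,0,0,0,0,0],
  "force": 60
}}

```text
clock: 17.0
position: [0.5722, 0.2009, 0.2937]
ee_rot: [0.283, -0.327, 0.896, 0.103]
contact_force: [-2.0, -1.4, 2.3]
width: 0.0125
gripper_force: 62.7
```

{"api": "carry_out", "payload": {
  "linear": [
    [0.0018,0.0015,-0.0033],
    [0.0018,0.0015,-0.0033],
    [0.0018,0.0015,-0.0033],
    [0.0018,0.0015,-0.0033],
    [0.0018,0.0015,-0.0033],
    [0,0,0],
    [0,0,0]
  ],
  "angular": [
    [0,0,0],
    [0,0,0],
    [0,0,0],
    [0,0,0],
    [0,0,0],
    [0,0,0],
    [0,0,0]
  ],
  "hand": [0,0,0,0,0,0,0]
}}

```text
clock: 17.58
position: [0.5767, 0.2047, 0.2854]
ee_rot: [0.283, -0.327, 0.896, 0.103]
contact_force: [-5.5, -3.1, 7.8]
width: 0.0122
gripper_force: 63.6
```

{"api": "carry_out", "payload": {
  "linear": [
    [0.0009,0.0007,-0.0016],
    [0,0,0],
    [0,0,0],
    [0,0,0],
    [0,0,0],
    [0,0,0],
    [0,0,0],
    [0,0,0]
  ],
  "angular": [
    [0,0,0],
    [0.2,0.165,-0.37],
    [0.395,0.333,-0.737],
    [0.395,0.333,-0.737],
    [0.395,0.333,-0.737],
    [0.395,0.333,-0.737],
    [0.395,0.333,-0.737],
    [0,0,0]
  ],
  "hand": [0,0,0,0,0,0,0,0]
}}

```text
clock: 18.25
position: [0.5772, 0.2045, 0.2846]
ee_rot: [0.257, -0.143, 0.943, 0.157]
contact_force: [-4.7, -5.5, 7.5]
width: 0.0123
gripper_force: 63.8
```

```bash
python3 -c "
from h import *
s=manip.get_state();print(s['qpos'].round(2),s['contact_force'].round(1),s['moment'].round(2),s['position'].round(4))
n=np.array([-.4387,-.3695,.8192]);print(s['contact_force']@n,s['moment']@n)"; python3 k2.py|sed -n 5p
```

```text
[ 0.13  0.32  1.87  0.67  0.52 -2.26] [-4.7 -5.5  7.5] [-0.53  0.41 -0.11] [0.5772 0.2045 0.2846]
10.279369028059072 -0.01237692029406992
rot shares [-2.19 -1.83  4.09]
```

{"api": "carry_out", "payload": {
  "linear": [
    [0,0,0],
    [0,0,0],
    [0,0,0],
    [0,0,0],
    [0,0,0],
    [0,0,0],
    [0,0,0],
    [0,0,0]
  ],
  "angular": [
    [0.395,0.333,-0.737],
    [0.395,0.333,-0.737],
    [0.395,0.333,-0.737],
    [0.395,0.333,-0.737],
    [0.395,0.333,-0.737],
    [0.395,0.333,-0.737],
    [0.395,0.333,-0.737],
    [0.395,0.333,-0.737]
  ],
  "hand": [0,0,0,0,0,0,0,0]
}}

```text
clock: 18.92
position: [0.5773, 0.2039, 0.2843]
ee_rot: [0.202, 0.131, 0.945, 0.223]
contact_force: [-5.2, -7.4, 7.3]
width: 0.0124
gripper_force: 63.8
```

{"api": "carry_out", "payload": {
  "linear": [
    [0,0,0],
    [0,0,0],
    [0,0,0],
    [0,0,0],
    [0,0,0]
  ],
  "angular": [
    [0.2,0.165,-0.37],
    [0.2,0.165,-0.37],
    [0.2,0.165,-0.37],
    [0.2,0.165,-0.37],
    [0,0,0]
  ],
  "hand": [0,0,0,0,0]
}}

```text
clock: 19.33
position: [0.5772, 0.2039, 0.2842]
ee_rot: [0.186, 0.196, 0.933, 0.236]
contact_force: [-5.0, -8.1, 6.8]
width: 0.0126
gripper_force: 65.7
```

```bash
python3 -c "
from h import *
s=manip.get_state();print(s['qpos'].round(2),s['contact_force'].round(1),s['moment'].round(2),s['position'].round(4))
n=np.array([-.4387,-.3695,.8192]);print(s['contact_force']@n,s['moment']@n)"; python3 k2.py|sed -n 5p
```

```text
[ 0.13  0.32  1.87  0.67  0.52 -1.55] [-5.  -8.1  6.8] [-1.37  0.08  0.51] [0.5772 0.2039 0.2842]
10.720805157927405 0.9927639202506193
rot shares [-6.1  -5.12 11.41]
```

Torque against the stop at about 63°, so the knob is at run. Let go and withdraw along the axis.

{"api": "carry_out", "payload": {
  "linear": [
    [0,0,0],
    [0,0,0],
    [0,0,0],
    [0,0,0],
    [-0.009,-0.0074,0.0164],
    [-0.013,-0.011,0.0246],
    [-0.0175,-0.015,0.033],
    [-0.0175,-0.015,0.033]
  ],
  "angular": [
    [0,0,0],
    [0,0,0],
    [0,0,0],
    [0,0,0],
    [0,0,0],
    [0,0,0],
    [0,0,0],
    [0,0,0]
  ],
  "hand": [0.45,0.45,0.45,0.45,0.45,0.45,0.45,0.45]
}}

```text
clock: 20.0
position: [0.5478, 0.1804, 0.3385]
ee_rot: [0.184, 0.198, 0.933, 0.238]
contact_force: [0.0, 0.5, 0.6]
width: 0.0383
gripper_force: 0.0
```

{"api": "carry_out", "payload": {
  "linear": [
    [-0.03,-0.025,0.02],
    [-0.04,-0.04,0.02],
    [-0.04,-0.05,0.02],
    [-0.04,-0.06,0.02],
    [-0.04,-0.06,0],
    [-0.02,-0.04,0],
    [0,0,0],
    [0,0,0]
  ],
  "angular": [
    [0,0,0],
    [0,0,0],
    [0,0,0],
    [0,0,0],
    [0,0,0],
    [0,0,0],
    [0,0,0],
    [0,0,0]
  ],
  "hand": [0.45,0.45,0.45,0.45,0.45,0.45,0.45,0.45]
}}

```text
clock: 20.67
position: [0.4428, 0.0423, 0.3787]
ee_rot: [0.186, 0.199, 0.932, 0.238]
contact_force: [-0.7, -0.0, -0.4]
width: 0.0386
gripper_force: 0.0
```

```bash
python3 - <<'E'
from h import *
t=manip.get_image("top");s=manip.get_image("side")
b=np.hstack([crop(t,205,150,50,75,8),crop(s,300,112,50,75,8)])
cv2.imwrite("pics/k4.png",b[:,:,::-1]); st=manip.get_state();print(st["position"],st["contact_force"],st["qpos"].round(2))
E
```

```text
[0.44360478 0.04345378 0.37827258] [ 0.72273431 -0.31526737 -0.6794669 ] [-0.27 -0.    2.01  0.66  0.88 -1.79]
```

View pics/k4.png

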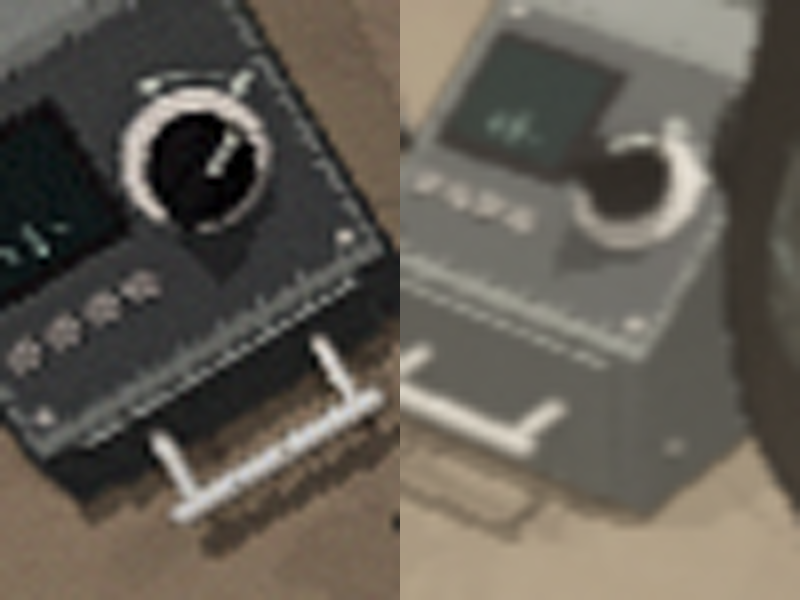

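The pointer line now runs (212,175)–(235,138), towards the bar mark at (242,82). The drawer is home, the knob sits lower than before, and the robot is clear. Handing in.

```bash
python3 -c "
from rig import manip;print(manip.sign_off())"
```

```text
the job is handed in; nothing more can be done
None
```

The job is handed in at about 21 s: the coupon is upright in the drawer, about 2–3 mm off the window centre by camera when I placed it; the drawer is home and the knob was released at the bar mark, sitting lower than at rest, and I never touched the other two blocks; sign-off returned no verdict.

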